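Clip the rolling pin into its rack

ROBOT

A 6-joint arm with a two-finger parallel gripper is mounted at the origin on a cart in front of the work surface, level with it; the furniture and walls round the work are solid. World frame = base frame: x ahead of the robot, y to its left, z up, the work surface at z = 0. Lengths are in m, angles in rad, forces in N, time in s.
With the tool pointing down it reaches from about 0.375 to 0.9 m from the base axis. Payload 3.1 kg.
Tool frame: the origin (TCP) lies between the finger pads; the fingertips stand manip.nose_length ahead of it and the grasp point (between the pads) lies 5 mm behind it (manip.nose_length is the distance from the TCP to the fingertips, in m); z points along the fingers, y is the line along which they close (so a half turn about z gives the same grasp; the last joint's range is limited). The gripper opens to 85 mm and grips with 20 to 120 N. Pads are 22 mm wide; open, the fingers measure 114 mm over their backs; the gripper's body (76 mm by 85 mm) begins 54 mm behind the grasp point. The pads swing forward as they close: fully open they stand 13 mm farther back than shut.
Start: joints at [1.119, 0.527, 1.433, -0, 1.181, -0.178], TCP at [0.169, 0.602, 0.245] pointing down, gripper open.
Joint ranges: [-3.08, 3.08], [-0.75, 2.2], [0.22, 2.44], [-1.43, 4.57], [0, 2.65], [-2.85, 2.85]. Speed limits (rad/s): [2.79, 2.79, 3.14, 3.14, 3.14, 3.14].

INTERFACE

Orientations are given as a unit quaternion [x, y, z, w].
In Python, from station import monitor, eyes, job, manip gives the robot as it stands.
- The arm moves only by the shell command python3 -m pendant 'ROWS' [FORCE]. ROWS is JSON, a list that holds one entry, the list of rows, each a list of 7 numbers: the shift along the tool's x, y, z as a fraction of full scale, then the turn, a rotation vector about the tool's x, y, z as a fraction of full scale, then the opening, from 0 (shut) to 1 (fully open). A call has 1 to 20 rows; each row shifts and turns the commanded pose from where the row before left it, along the tool's axes as they then stand; what a row does not reach is not made up. Full scale, the value 1, is 800 mm for a shift and 0.12 rad for a turn. A row lasts 1/10 s, in which the tool goes at most 50 mm and 8.59 degrees, less where a joint would pass 70% of its speed; a pose out of reach is approached as far as the arm can. A call with a number of a shift or a turn outside -1 to 1 is refused whole. A call with a gripper value outside its range is refused whole. The fingers move at their own pace and stop on an object; FORCE is the grip in N (left out, the last holds). Time passes only in rows, so rows that do not move let the fingers close. It gives the time, the measured TCP pose, the force, the opening and the grip force at its end, in the units of the state.
- monitor.sense(): the state, without advancing time (a new reading comes with each control period).
- eyes.snapshot(name): name is "side" or "top"; returns a dict with "pixels" (384x512x3 uint8, red, green, blue), "depth" (384x512 float32, m along the optical axis (not along the pixel's ray), 0 where there is no reading), "intrinsics" (3x3 intrinsics, pixels), "eye" and "attitude" of the camera in the world. Camera axes: x right, y down, z forward; pixel columns grow to the right and rows downward; lengths in m; the calibration is good to about 2 mm. A picture is of the moment at which its call begins.
- job.sign_off(): hands the job in; it is judged then, once.
The state is a dict: "t": time; "q": joint angles; "qd": joint speeds; "tau": joint torques, N m; "tcp_pos": TCP position; "tool_rot": TCP orientation; "force": force on the tool from outside, world axes, zero at the start; "ft_torque": the same for the moment, N m; "finger_gap": opening from 0.0 (shut) to 1.0 (fully open); "gripper_force": force on a finger pad.
Only numpy, scipy, OpenCV 4.12 (cv2) and the standard library are available. Lean on these libraries where they do the work, as an engineer would, in place of code of your own. Each camera call takes 0.05 s, during which the arm holds its last target. There are 200 camera calls.

TASK

Put the wooden rolling pin away in its rack: lay it over the two spring clips, its end still short of the end cup, and press it straight down until it has snapped fully into both. Then, without letting it come out of the clips, slide it along into the cup until you feel it meet the rubber pad inside, press it lightly against the pad for a moment and let go. Be gentle (do not force it down on the rack or ram it into the cup), and leave the other things where they are.

Things in the scene. Friction and masses are not known exactly. Their poses are not given: they have to be found in the camera images.
- rolling_pin: plain wooden rolling pin, a smooth cylinder 30 mm in diameter and 220 mm long, about 0.12 kg, lying on the worktop (it can roll). Origin at its very middle, on its axis; its y axis runs along the cylinder. Both ends are alike
- rack: rack fixed to the worktop: pale wooden base 70 mm wide (x), 12 mm thick, y from -110 to 178 mm. Origin under the base midway between its two clips; y points along the clipped pin towards the end cup, z up. A seated pin rests on rigid saddles, axis at x = 0, z = 60 mm, its underside 33 mm clear of the base between the clips. Room for fingers there: y = -65 to 65 mm
- clip_a (a point): white C-shaped spring clip, open upwards, 14 mm wide along the rack's y, at rack y = -75 mm (away from the cup). The point is its seat centre (rack z = 60 mm), axes as the rack's. The flared lips end 22 mm above it, about 34 mm apart. A pin coming down meets them with its axis about 22 mm above this point
- clip_b (a point): the second clip, alike, at rack y = +75 mm, next to the cup. Pressing the pin through both clips takes about 8 to 15 N in all (hidden friction varies; one may give first, press on until both have), then it snaps home on the saddles, which are hard: over 40 N is too much. Sliding along in the clips drags with a few newtons
- cup: deep white end cup fixed to the rack, round, 69 mm long, 48 mm outside, 40 mm inside, coaxial with the seated pin. Origin at the centre of its mouth (rack y = 100, z = 60 mm); y points into it. A rubber pad lies inside, its face 8 to 45 mm behind the mouth: this varies, is not measured and must be felt. It gives 1 mm per 10 N, and is hard after 3 mm. Push it with 7 to 12 N; over 16 N is too much
- powder_bottle: white plastic bottle with a screw cap, 66 x 140 mm, standing; bystander
- scoop: steel measuring scoop, 165 mm long, lying; bystander
- spice_a: spice jar, 45 x 106 mm, standing; bystander
- salt: salt shaker, 44 x 90 mm, standing; bystander
- tablet_box: small carton, 50 x 110 x 22 mm, lying; bystander
- amber_drops: small amber bottle with a dropper, 33 x 102 mm, standing; bystander

How it is judged:
On the way, in this order (a step that is already met when the one before it is completed fails the run):
1. the pin is snapped fully into both clips, its end still short of the cup (z of rolling_pin in the frame of rack between 0.058 and 0.062 m and x of rolling_pin in the frame of rack between -0.0025 and 0.0025 m and angle between the y axis of rolling_pin and the y axis of rack, either way round below 0.035 rad and y of rolling_pin in the frame of rack below -0.009 m), for 0.2 s.
2. lying in the clips, the pin is pressed against the pad in the cup with more than 6 N (z of rolling_pin in the frame of rack between 0.058 and 0.062 m and x of rolling_pin in the frame of rack between -0.0025 and 0.0025 m and angle between the y axis of rolling_pin and the y axis of rack, either way round below 0.035 rad and y of rolling_pin in the frame of rack between -0.004 and 0.04 m and contact force between rolling_pin and cup above 6 N), for 0.3 s.
At the end, for the whole second after the job is handed in: The pin lies at rest, released, in both clips (middle within 2 mm of the seated height, 60 mm, and 2.5 mm of the clips' centre line, axis within 2 degrees of the rack's y), its end in the cup at the pad (middle between 4 mm before and 40 mm past the rack's origin along y) (z of rolling_pin in the frame of rack between 0.058 and 0.062 m and x of rolling_pin in the frame of rack between -0.0025 and 0.0025 m and angle between the y axis of rolling_pin and the y axis of rack, either way round below 0.035 rad and y of rolling_pin in the frame of rack between -0.004 and 0.04 m and linear speed of rolling_pin below 0.02 m/s and contact force between rolling_pin and the fingers below 0.1 N); the robot touches nothing.
It fails at once if the pin is pushed into the cup with more than 16 N (contact force between rolling_pin and cup above 16 N).
It fails at once if the pin is forced against the rack with more than 40 N (contact force between rolling_pin and rack above 40 N).
It fails at once if a bystander is moved by more than 3 cm (distance of any of powder_bottle, scoop, spice_a, salt, tablet_box, amber_drops from where it was at the start of the episode above 0.03 m).
It also fails if it takes over 67 s, if anything falls off the work surface, if the arm or the gripper's body presses on something with over 40 N, if the wrist force passes 120 N, or if a joint passes its speed limit or range.

## Working session

There is one attempt and no reset: what is moved stays moved. The work goes in short steps, Python scripts to look and compute and a shell command to move; the robot and the scene stay as the last step left them, time stands still between calls to the robot, and variables do not carry over. Pictures are saved under pics/ and viewed, at most 10 in all, crops included, and the job is handed in when it is done.

```bash
ls; mkdir -p pics; python3 - <<'E'
from station import monitor, eyes, job, manip
import cv2,numpy as np
print(manip.nose_length, monitor.sense())
for n in("top","side"):
    s=eyes.snapshot(n); cv2.imwrite(f"pics/{n}0.png",cv2.resize(s["pixels"][:,:,::-1],(768,576)))
    np.savez(f"{n}0.npz",**s)
    print(n,s["intrinsics"].tolist(),s["eye"],s["attitude"])
E
```

```text
pics
0.014 {'t': 0.0, 'q': array([ 1.11849296e+00,  5.28466071e-01,  1.43388752e+00, -3.15401235e-05,
        1.18139283e+00, -1.78541561e-01]), 'qd': array([-0.00045618,  0.00036242,  0.00175464, -0.00064175,  0.00017238,
       -0.0006724 ]), 'tau': array([-9.39724632e-04, -4.42345047e+01, -1.78025919e+01, -3.27498692e-04,
        8.39429442e-03,  3.02074632e-06]), 'tcp_pos': array([0.1686756 , 0.60110458, 0.24433834]), 'tool_rot': array([ 1.36447836e-01,  9.90646672e-01, -1.02828300e-03, -3.20206276e-04]), 'force': array([0.54246805, 0.65820593, 0.42319635]), 'ft_torque': array([-0.02391569,  0.00877897,  0.00044836]), 'gripper_force': 0.0, 'finger_gap': 1.002432655802907}
top [[371.5863663413566, 0.0, 259.6651236059965], [0.0, 371.5863663413566, 190.81242943835264], [0.0, 0.0, 1.0]] [ 0.39883061 -0.01640015  1.48884051] [ 0.71141782 -0.70086477  0.03605912 -0.03705403]
side [[471.61727593575677, 0.0, 261.5054371577854], [0.0, 471.61727593575677, 186.43692617455284], [0.0, 0.0, 1.0]] [0.25997078 1.19784115 0.82883891] [-0.1103441   0.8629748  -0.48955085  0.05863988]
```

View pics/top0.png

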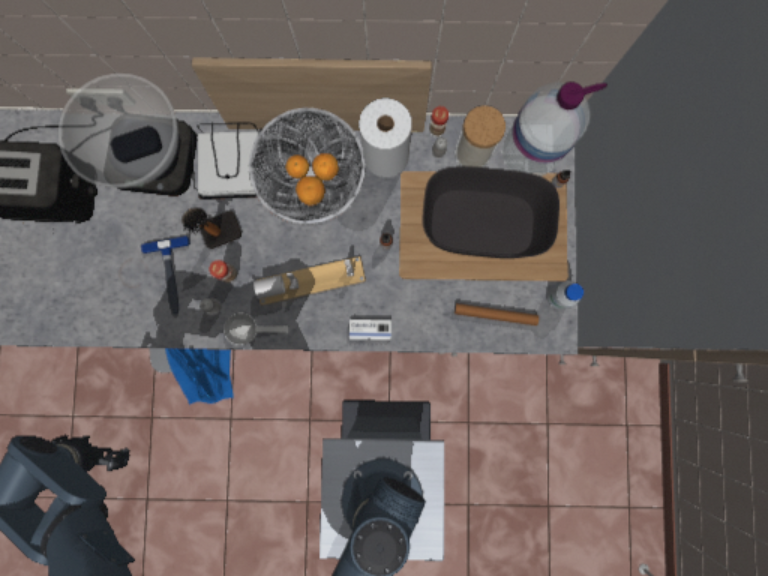

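View pics/side0.png

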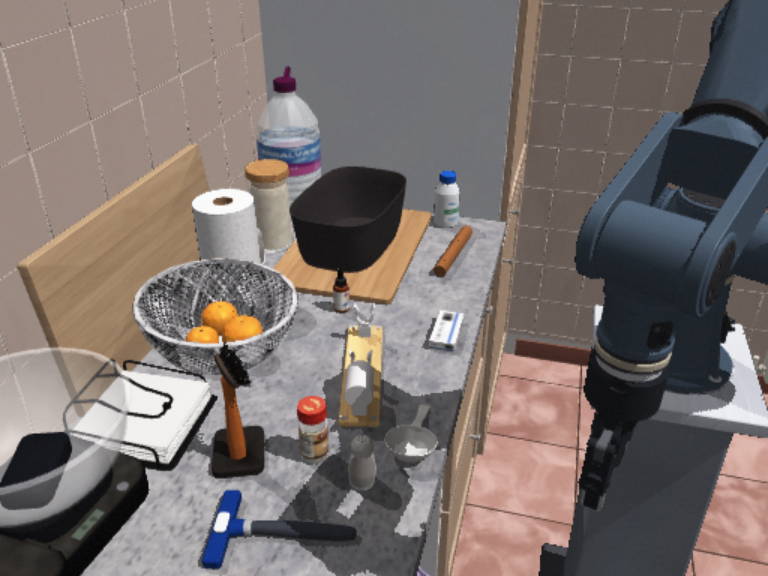

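```bash
cat > h.py <<'E'
import numpy as np,cv2
from scipy.spatial.transform import Rotation as R
def load(n): return dict(np.load(n))
def xyz(s):
    K=s["intrinsics"];v,u=np.mgrid[:384,:512];d=s["depth"]
    c=np.stack([(u-K[0,2])/K[0,0]*d,(v-K[1,2])/K[1,1]*d,d],-1)
    return c@R.from_quat(s["attitude"]).as_matrix().T+s["eye"]
def ray(s,u,v,z):
    K=s["intrinsics"];r=R.from_quat(s["attitude"]).as_matrix()@np.array([(u-K[0,2])/K[0,0],(v-K[1,2])/K[1,1],1])
    return s["eye"]+r*(z-s["eye"][2])/r[2]
def proj(s,p):
    c=(np.atleast_2d(p)-s["eye"])@R.from_quat(s["attitude"]).as_matrix();K=s["intrinsics"]
    return c[:,:2]/c[:,2:]*K[0,0]+K[:2,2]
E
python3 - <<'E'
from h import *
T=load("top0.npz");S=load("side0.npz")
a=cv2.resize(T["pixels"][165:210,165:250],(800,424),interpolation=cv2.INTER_CUBIC)  # 9.41
cv2.imwrite("pics/rt.png",a[:,:,::-1])
b=cv2.resize(S["pixels"][195:290,215:265],None,fx=6,fy=6,interpolation=cv2.INTER_CUBIC)
c=cv2.resize(S["pixels"][145:190,282:322],None,fx=7,fy=7,interpolation=cv2.INTER_CUBIC)
m=np.zeros((570,600,3),np.uint8);m[:,:300]=b;m[:315,310:590]=c
cv2.imwrite("pics/rs.png",m[:,:,::-1])
# pin fit from both cams
for n,s in(("top",T),("side",S)):
    P=xyz(s);x=s["pixels"].astype(int)
    m=(P[...,2]>.006)&(P[...,2]<.045)&(P[...,1]<-.1)&(P[...,1]>-.5)&(P[...,0]<.52)&(P[...,0]>.3)&(x[...,0]>x[...,2]*1.5)&(x[...,0]>60)
    p=P[m];c=p.mean(0);w,V=np.linalg.eigh(np.cov(p[:,:2].T));t=(p[:,:2]-c[:2])@V[:,1]
    k=t.min(),t.max();print(n,m.sum(),c,V[:,1],k,c[:2]+V[:,1]*sum(k)/2,np.percentile(p[:,2],[5,50,95]))
E
```

```text
top 386 [ 0.48182323 -0.29378209  0.0271734 ] [0.12801258 0.99177254] (np.float64(-0.10855501178791378), np.float64(0.10842539202357249)) [ 0.48181493 -0.29384637] [0.0189953  0.02760338 0.03305736]
side 290 [ 0.48192606 -0.27361557  0.02586367] [0.14158203 0.98992653] (np.float64(-0.12766105456994012), np.float64(0.09692061350812621)) [ 0.47974991 -0.28883096] [0.01475314 0.02768458 0.03279509]
```

View pics/rt.png

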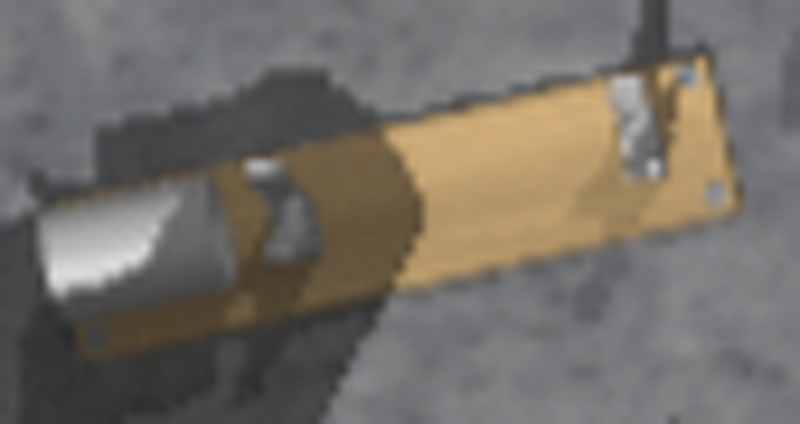

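View pics/rs.png

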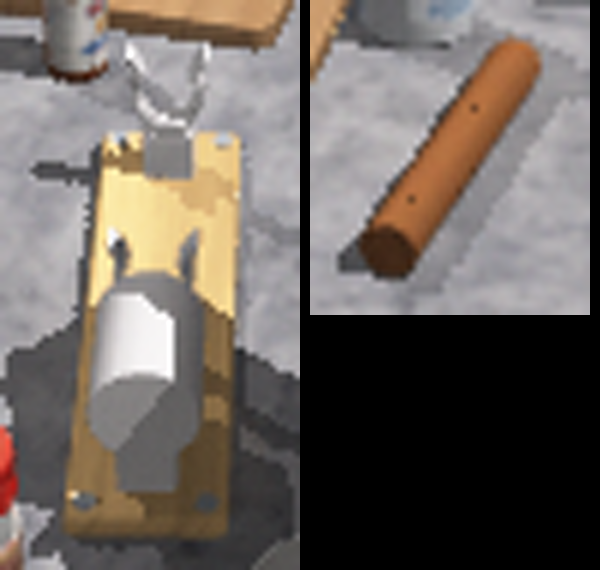

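Top view: rack's cup end at the left, crop corners (40,205), (708,50), (742,212), (85,360). Side view: rack corners (105,133), (240,135), (225,537), (65,530), clip A tips (130,45), (207,45). The pin is clear, lying right of the rack beside the blue-capped bottle.

```bash
cat >> h.py <<'E'
def goto(p,ang=None,base=None):
    """print tool-frame fraction shift to p, turn so tool-y heads to ang (deg); shift is for orientation after the turn"""
    from station import monitor
    s=monitor.sense();r=R.from_quat(s["tool_rot"]).as_matrix()
    rt=r
    if ang is not None:
        a=np.radians(ang);y=np.array([np.cos(a),np.sin(a),0]);z=np.array([0,0,-1.])
        rt=np.stack([np.cross(y,z),y,z],1)
        print("turn rows",(R.from_matrix(r.T@rt).as_rotvec()/.12).round(3))
    print("t",round(s["t"],2),"tcp",s["tcp_pos"].round(4),"shift units",((rt.T@(np.array(p)-s["tcp_pos"]))/.8).round(4))
E
python3 - <<'E'
from h import *
from scipy.optimize import least_squares
T=load("top0.npz");S=load("side0.npz")
mt=np.array([[35,178-0,12],[35,-110,12],[-35,-110,12],[-35,178,12]])/1e3
ct=np.array([(40,205),(708,50),(742,212),(85,360)])+.5
ct=ct/(800/85,424/45)+[165,165]-.5
ms=np.array([[35,-110,12],[-35,-110,12],[-35,178,12],[35,178,12],[17,-75,82],[-17,-75,82]])/1e3
cs=(np.array([(105,133),(240,135),(225,537),(65,530),(130,45),(207,45)])+.5)/6+[215,195]-.5
W=lambda q,m:m@R.from_euler("z",q[2]).as_matrix().T+[q[0],q[1],0]
ft=lambda q:(proj(T,W(q,mt))-ct).ravel()
fs=lambda q:(proj(S,W(q,ms))-cs).ravel()
for n,f in(("top",ft),("side",fs),("both",lambda q:np.r_[ft(q)*1.5,fs(q)])):
    o=least_squares(f,[.55,.15,.2]);print(n,o.x.round(4),f(o.x).round(1))
# clip/cup depth
for s in (T,S):
    P=xyz(s).reshape(-1,3);L=(P-[o.x[0],o.x[1],0])@R.from_euler("z",o.x[2]).as_matrix()
    m=(abs(L[:,0])<.06)&(L[:,1]>.105)&(L[:,1]<.165)&(L[:,2]>.065)
    A=np.c_[2*L[m][:,[0,2]],np.ones(m.sum())];b=(L[m][:,[0,2]]**2).sum(1);print("cup x,z",np.linalg.lstsq(A,b,rcond=None)[0][:2],m.sum())
c=np.array([.4815,-.2935]);d=np.array([.128,.9918]);
g=c+.013*d;print("grasp",g)
goto([*g,.10],np.degrees(np.arctan2(-.128,.9918)))
E
```

```text
top [0.5747 0.1669 0.2434] [ 0.6 -0.2 -0.1  0.1  0.1 -0.2 -0.6  0.3]
side [0.5745 0.1713 0.2424] [-0.2  0.1  0.3  0.   0.5 -1.8 -0.6 -0.9  0.5  1.8 -0.6  1.9]
both [0.5749 0.1685 0.243 ] [ 0.4 -0.5 -0.8  0.1 -0.4 -0.4 -1.5  0.4 -0.  -0.4  0.4 -0.5  0.7 -2.6
 -0.3 -1.7  0.6  1.3 -0.5  1.4]
cup x,z [-0.00049767  0.06525345] 183
cup x,z [0.00060292 0.0626164 ] 275
grasp [ 0.483164  -0.2806066]
turn rows [-1.6000e-02  9.0000e-03  1.1878e+01]
t 0.1 tcp [0.1687 0.6012 0.2444] shift units [-1.0428  0.5309  0.1805]
```

```bash
python3 -m pendant '[[[0,0,0,0,0,0.99,1],[0,0,0,0,0,0.99,1],[0,0,0,0,0,0.99,1],[0,0,0,0,0,0.99,1],[0,0,0,0,0,0.99,1],[0,0,0,0,0,0.99,1],[0,0,0,0,0,0.99,1],[0,0,0,0,0,0.99,1],[0,0,0,0,0,0.99,1],[0,0,0,0,0,0.99,1],[0,0,0,0,0,0.99,1],[0,0,0,0,0,0.99,1],[0,0.05,0,0,0,0,1],[0,0.05,0,0,0,0,1],[0,0.05,0,0,0,0,1],[0,0.05,0,0,0,0,1],[0,0.05,0,0,0,0,1],[0,0.05,0,0,0,0,1],[0,0.05,0,0,0,0,1],[0,0.05,0,0,0,0,1]]]'
python3 -c "
from h import *
goto([.4832,-.2806,.1],-7.35)"
```

```text
t: 2.1
tcp_pos: [0.4876, 0.56, 0.2445]
tool_rot: [0.751, 0.66, -0.001, -0.0]
force: [-0.5, 1.1, 0.4]
finger_gap: 0.999
gripper_force: 0.0
turn rows [-0.009  0.009 -0.004]
t 2.1 tcp [0.4876 0.56   0.2445] shift units [-1.0428  0.129   0.1807]
```

```bash
python3 -m pendant '[[[-0.052,0.0065,0,0,0,0,1],[-0.052,0.0065,0,0,0,0,1],[-0.052,0.0065,0,0,0,0,1],[-0.052,0.0065,0,0,0,0,1],[-0.052,0.0065,0,0,0,0,1],[-0.052,0.0065,0,0,0,0,1],[-0.052,0.0065,0,0,0,0,1],[-0.052,0.0065,0,0,0,0,1],[-0.052,0.0065,0,0,0,0,1],[-0.052,0.0065,0,0,0,0,1],[-0.052,0.0065,0,0,0,0,1],[-0.052,0.0065,0,0,0,0,1],[-0.052,0.0065,0,0,0,0,1],[-0.052,0.0065,0,0,0,0,1],[-0.052,0.0065,0,0,0,0,1],[-0.052,0.0065,0.03,0,0,0,1],[-0.052,0.0065,0.04,0,0,0,1],[-0.052,0.0065,0.04,0,0,0,1],[-0.052,0.0065,0.03,0,0,0,1],[-0.052,0.0065,0.02,0,0,0,1]]]'
python3 -c "
from h import *
goto([.4832,-.2806,.016],-7.35)"
```

```text
t: 4.1
tcp_pos: [0.4815, -0.2743, 0.1183]
tool_rot: [0.751, 0.66, -0.0, -0.002]
force: [0.7, -0.3, 0.1]
finger_gap: 0.999
gripper_force: 0.0
turn rows [-0.025 -0.018 -0.005]
t 4.1 tcp [ 0.4815 -0.2743  0.1183] shift units [-0.0075  0.0031  0.1279]
```

```bash
python3 -m pendant '[[[0,0,0,0,0,0,1],[0,0,0,0,0,0,1],[0,0,0.025,0,0,0,1],[0,0,0.025,0,0,0,1],[0,0,0.025,0,0,0,1],[0,0,0.015,0,0,0,1],[0,0,0.005,0,0,0,1],[0,0,0,0,0,0,1],[0,0,0,0,0,0,1],[0,0,0,0,0,0,1]]]'
python3 - <<'E'
from h import *
from station import eyes
goto([.4832,-.2806,.016],-7.35)
s=eyes.snapshot("side");t=eyes.snapshot("top")
m=np.zeros((560,700,3),np.uint8)
c=cv2.resize(s["pixels"][120:200,260:345],(595,560),interpolation=cv2.INTER_CUBIC)
cv2.imwrite("pics/g.png",c[:,:,::-1])
E
```

```text
t: 5.1
tcp_pos: [0.4833, -0.2737, 0.0456]
tool_rot: [0.751, 0.66, 0.0, 0.001]
force: [-0.5, 0.2, -0.4]
finger_gap: 0.997
gripper_force: 0.0
turn rows [ 0.012  0.008 -0.001]
t 5.1 tcp [ 0.4833 -0.2737  0.0456] shift units [-0.0086  0.001   0.037 ]
```

View pics/g.png

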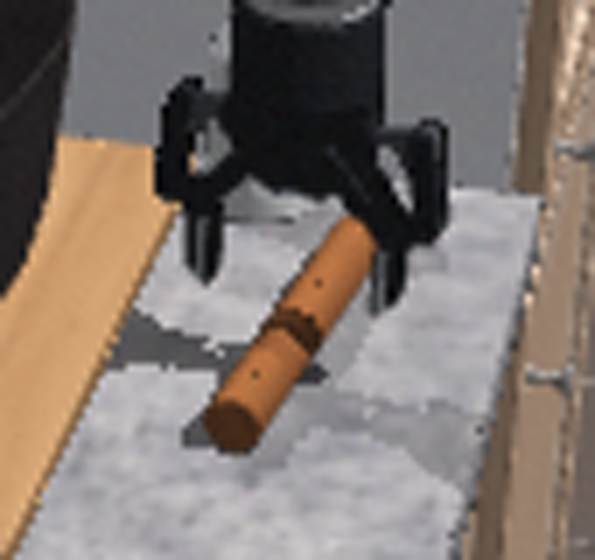

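Side view: the pin lies between the open fingers (tips about (205,275) and (388,305) in the crop), clear of the board; the gripper is centred on it.

```bash
python3 -m pendant '[[[-0.0086,0.001,0.012,0,0,0,1],[0,0,0.012,0,0,0,1],[0,0,0.008,0,0,0,1],[0,0,0.0045,0,0,0,1],[0,0,0,0,0,0,0.5],[0,0,0,0,0,0,0.5],[0,0,0,0,0,0,0.4],[0,0,0,0,0,0,0.3],[0,0,0,0,0,0,0.2],[0,0,0,0,0,0,0.1],[0,0,0,0,0,0,0],[0,0,0,0,0,0,0],[0,0,0,0,0,0,0],[0,0,0,0,0,0,0],[0,0,0,0,0,0,0]]]' 80
```

```text
t: 6.7
tcp_pos: [0.4831, -0.2806, 0.0161]
tool_rot: [0.751, 0.66, 0.0, 0.001]
force: [-0.2, 1.1, 5.9]
finger_gap: 0.327
gripper_force: 78.9
```

```bash
python3 -m pendant '[[[0,0,-0.01,0,0,0,0],[0,0,-0.02,0,0,0,0],[0,0,-0.04,0,0,0,0],[0,0,-0.05,0,0,0,0],[0,0,-0.05,0,0,0,0],[0,0,-0.04,0,0,0,0],[0,0,-0.02,0,0,0,0],[0,0,0,0,0,-0.62,0],[0,0,0,0,0,-0.62,0],[0,0,0,0,0,-0.62,0],[0,0,0,0,0,-0.62,0],[0,0,0,0,0,-0.61,0],[0,0,0,0,0,0,0],[0,0,0,0,0,0,0]]]'
python3 -c "
from h import *
goto([.5754,.1665,.150],13.92)"
```

```text
t: 8.1
tcp_pos: [0.4823, -0.2801, 0.1993]
tool_rot: [0.617, 0.787, -0.0, -0.0]
force: [-0.1, 0.3, -1.3]
finger_gap: 0.323
gripper_force: 78.9
turn rows [-0.004 -0.005 -0.019]
t 8.1 tcp [ 0.4823 -0.2801  0.1993] shift units [0.5139 0.2472 0.0617]
```

```bash
python3 -m pendant '[[[0.02,0.01,0,0,0,-0.019,0],[0.036,0.017,0,0,0,0,0],[0.036,0.017,0,0,0,0,0],[0.036,0.017,0,0,0,0,0],[0.036,0.017,0,0,0,0,0],[0.036,0.017,0,0,0,0,0],[0.036,0.017,0,0,0,0,0],[0.036,0.017,0,0,0,0,0],[0.036,0.017,0,0,0,0,0],[0.036,0.017,0,0,0,0,0],[0.036,0.017,0,0,0,0,0],[0.036,0.017,0,0,0,0,0],[0.036,0.017,0,0,0,0,0],[0.036,0.017,0,0,0,0,0],[0.02,0.01,0.02,0,0,0,0],[0.006,0.006,0.02,0,0,0,0],[0,0,0.02,0,0,0,0],[0,0,0,0,0,0,0],[0,0,0,0,0,0,0],[0,0,0,0,0,0,0]]]'
python3 - <<'E'
from h import *
from station import eyes
goto([.5754,.1665,.125],13.92)
s=eyes.snapshot("side");t=eyes.snapshot("top");np.savez("side1.npz",**s);np.savez("top1.npz",**t)
c=cv2.resize(s["pixels"][150:290,195:285],None,fx=4.2,fy=4.2,interpolation=cv2.INTER_CUBIC)
d=cv2.resize(t["pixels"][155:215,165:250],None,fx=4.2,fy=4.2,interpolation=cv2.INTER_CUBIC)
m=np.zeros((588,378+10+357,3),np.uint8);m[:,:378]=c;m[:252,388:]=d
cv2.imwrite("pics/p.png",m[:,:,::-1])
# pin fit in rack frame of estimate
for n,s in(("top",t),("side",s)):
    P=xyz(s);x=s["pixels"].astype(int);L=(P-[.5749,.1685,0])@R.from_euler("z",.243).as_matrix()
    m=(abs(L[...,0])<.04)&(abs(L[...,1]+.02)<.14)&(L[...,2]>.1)&(L[...,2]<.19)&(x[...,0]>x[...,2]*1.5)&(x[...,0]>50)
    p=L[m];A=np.c_[p[:,1],np.ones(len(p))];print(n,len(p),p[:,1].min(),p[:,1].max(),np.linalg.lstsq(A,p[:,[0,2]],rcond=None)[0])
E
```

```text
t: 10.1
tcp_pos: [0.5752, 0.166, 0.152]
tool_rot: [0.616, 0.788, 0.0, 0.0]
force: [-0.2, -0.8, -0.9]
finger_gap: 0.318
gripper_force: 79.0
turn rows [0.006 0.001 0.005]
t 10.1 tcp [0.5752 0.166  0.152 ] shift units [0.0006 0.0003 0.0337]
top 276 -0.1261874264700977 0.08927410532383424 [[-0.00377206  0.0015798 ]
 [-0.00306962  0.16223913]]
side 414 -0.08026073551156102 0.09837882479769039 [[-0.01692653 -0.05309052]
 [ 0.00157711  0.16312185]]
```

View pics/p.png

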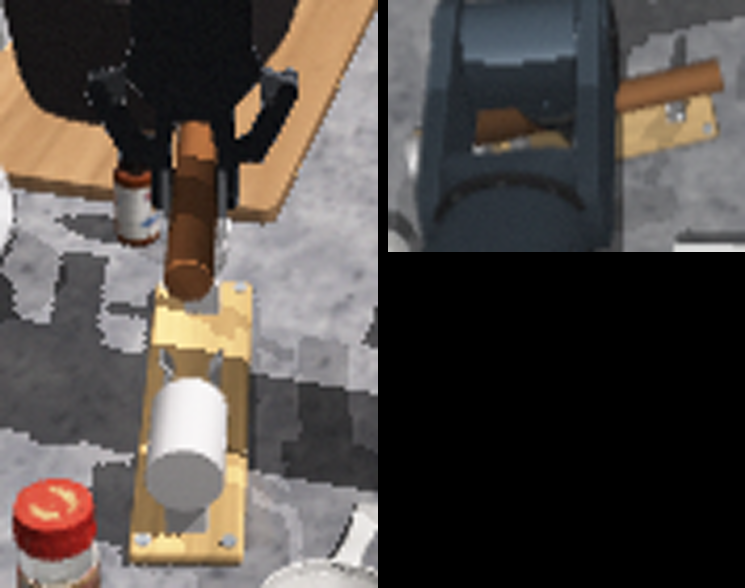

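Side view: pin held level above the rack, end face centred at crop (189,280), the cup's back face at (186,480) and clip B lips at about (167,360) and (217,360). In the top view the pin looks parallel to the rack.

```bash
python3 - <<'E'
from h import *
S=load("side1.npz")
Rz=R.from_euler("z",.243).as_matrix();W=lambda p:Rz@np.array(p)+[.5749,.1685,0]
crop=lambda p:((proj(S,p)[0]-[195,150]+.5)*4.2-.5).round(1)
print("pin end exp",crop(W([0,.095,.151])),"+10mm y",crop(W([0,.105,.151])),"+5mm x",crop(W([.005,.095,.151])))
print("cup back exp",crop(W([0,.169,.06])),"cup mouth top",crop(W([0,.1,.084])),"lips",crop(W([.017,.075,.082])),crop(W([-.017,.075,.082])))
E
```

```text
pin end exp [188.8 283.8] +10mm y [188.  293.3] +5mm x [180.5 283.7]
cup back exp [185.5 481.8] cup mouth top [190.3 378.1] lips [165.1 356.1] [219.3 356.6]
```

```bash
python3 -m pendant '[[[0,0,0.02,0,0,0,0],[0,0,0.025,0,0,0,0],[0,0,0.02,0,0,0,0],[0,0,0.012,0,0,0,0],[0,0,0.005,0,0,0,0],[0,0,0,0,0,0,0],[0,0,0,0,0,0,0]]]'
python3 -m pendant '[[[0,0,0.0025,0,0,0,0],[0,0,0.0025,0,0,0,0],[0,0,0,0,0,0,0]]]'
python3 -m pendant '[[[0,0,0.00125,0,0,0,0],[0,0,0.00125,0,0,0,0],[0,0,0,0,0,0,0]]]'
```

```text
t: 10.9
tcp_pos: [0.5756, 0.1664, 0.0866]
tool_rot: [0.616, 0.788, 0.001, 0.001]
force: [0.3, -0.4, -1.0]
finger_gap: 0.321
gripper_force: 79.0
t: 11.2
tcp_pos: [0.5756, 0.1665, 0.0829]
tool_rot: [0.616, 0.788, 0.001, 0.001]
force: [-0.3, -0.2, 4.9]
finger_gap: 0.322
gripper_force: 79.3
t: 11.5
tcp_pos: [0.5763, 0.1666, 0.082]
tool_rot: [0.616, 0.788, 0.001, 0.001]
force: [-1.7, -0.6, 10.5]
finger_gap: 0.32
gripper_force: 80.0
```

```bash
for i in 1; do python3 -m pendant '[[[0,0,0.00125,0,0,0,0],[0,0,0,0,0,0,0]]]'; done
python3 -m pendant '[[[0,0,0.00125,0,0,0,0],[0,0,0,0,0,0,0]]]'
python3 -c "
from station import monitor;print(monitor.sense()['ft_torque'])"
```

```text
t: 11.7
tcp_pos: [0.5764, 0.1666, 0.0813]
tool_rot: [0.616, 0.788, 0.001, 0.001]
force: [-1.6, 0.3, 12.0]
finger_gap: 0.326
gripper_force: 80.2
t: 11.9
tcp_pos: [0.5764, 0.1666, 0.0805]
tool_rot: [0.616, 0.788, 0.001, 0.002]
force: [-2.6, -0.5, 13.9]
finger_gap: 0.326
gripper_force: 80.3
[ 0.04933365  0.27932603 -0.00167389]
```

```bash
python3 -m pendant '[[[0,-0.0012,0,0,0,0,0],[0,0,0.00125,0,0,0,0],[0,0,0,0,0,0,0]]]'
python3 -m pendant '[[[0,0,0.00125,0,0,0,0],[0,0,0,0,0,0,0]]]'
python3 -m pendant '[[[0,0,0.00125,0,0,0,0],[0,0,0,0,0,0,0]]]'
python3 -c "
from station import monitor;print(monitor.sense()['ft_torque'])"
```

```text
t: 12.2
tcp_pos: [0.5761, 0.1665, 0.0798]
tool_rot: [0.616, 0.788, 0.002, 0.002]
force: [-1.7, -0.2, 13.3]
finger_gap: 0.327
gripper_force: 80.2
t: 12.4
tcp_pos: [0.5762, 0.1665, 0.0789]
tool_rot: [0.616, 0.788, 0.002, 0.002]
force: [-1.1, -0.3, 14.6]
finger_gap: 0.325
gripper_force: 80.3
t: 12.6
tcp_pos: [0.5761, 0.1665, 0.0778]
tool_rot: [0.616, 0.788, 0.002, 0.002]
force: [-1.1, -0.2, 13.4]
finger_gap: 0.324
gripper_force: 80.2
[ 0.11493968  0.23034837 -0.05884389]
```

```bash
python3 -m pendant '[[[0,0,0.00125,0,0,0,0],[0,0,0.00125,0,0,0,0],[0,0,0,0,0,0,0]]]'
python3 -m pendant '[[[0,0,0.00125,0,0,0,0],[0,0,0.00125,0,0,0,0],[0,0,0,0,0,0,0]]]'
python3 -m pendant '[[[0,0,0.00125,0,0,0,0],[0,0,0.00125,0,0,0,0],[0,0,0,0,0,0,0]]]'
python3 -c "
from station import monitor;print(monitor.sense()['ft_torque'])"
```

```text
t: 12.9
tcp_pos: [0.576, 0.1664, 0.0757]
tool_rot: [0.616, 0.788, 0.002, 0.002]
force: [-0.8, -0.1, 12.8]
finger_gap: 0.321
gripper_force: 80.2
t: 13.2
tcp_pos: [0.5758, 0.1664, 0.0733]
tool_rot: [0.616, 0.788, 0.002, 0.002]
force: [-1.5, 0.3, 11.1]
finger_gap: 0.323
gripper_force: 80.2
t: 13.5
tcp_pos: [0.5756, 0.1664, 0.0708]
tool_rot: [0.616, 0.788, 0.001, 0.001]
force: [-0.7, 0.0, 8.2]
finger_gap: 0.322
gripper_force: 80.1
[ 0.01572517  0.10939646 -0.00139152]
```

```bash
python3 -m pendant '[[[0,0,0.0025,0,0,0,0],[0,0,0.0025,0,0,0,0],[0,0,0.0025,0,0,0,0],[0,0,0,0,0,0,0]]]'
python3 -m pendant '[[[0,0,0.00125,0,0,0,0],[0,0,0,0,0,0,0]]]'
python3 -m pendant '[[[0,0,0.00125,0,0,0,0],[0,0,0,0,0,0,0]]]'
```

```text
t: 13.9
tcp_pos: [0.5747, 0.1663, 0.0626]
tool_rot: [0.616, 0.788, 0.001, 0.001]
force: [1.2, 0.4, 0.1]
finger_gap: 0.322
gripper_force: 78.9
t: 14.1
tcp_pos: [0.5748, 0.1663, 0.0617]
tool_rot: [0.616, 0.788, 0.001, 0.001]
force: [3.0, 0.4, -2.2]
finger_gap: 0.322
gripper_force: 78.8
t: 14.3
tcp_pos: [0.5751, 0.1663, 0.0615]
tool_rot: [0.616, 0.788, 0.001, 0.001]
force: [3.0, 0.6, 3.6]
finger_gap: 0.318
gripper_force: 79.4
```

```bash
python3 -m pendant '[[[0,0,0.00125,0,0,0,0],[0,0,0,0,0,0,0],[0,0,0,0,0,0,0],[0,0,0,0,0,0,0]]]'
python3 - <<'E'
from h import *
from station import eyes,monitor
print(monitor.sense()['ft_torque'])
s=eyes.snapshot("side");t=eyes.snapshot("top");np.savez("side2.npz",**s);np.savez("top2.npz",**t)
c=cv2.resize(s["pixels"][170:290,195:285],None,fx=4.8,fy=4.8,interpolation=cv2.INTER_CUBIC)
cv2.imwrite("pics/c.png",c[:,:,::-1])
P=xyz(t);x=t["pixels"].astype(int);L=(P-[.5749,.1685,0])@R.from_euler("z",.243).as_matrix()
m=(abs(L[...,0])<.03)&(abs(L[...,1]+.02)<.14)&(L[...,2]>.055)&(L[...,2]<.12)&(x[...,0]>x[...,2]*1.5)&(x[...,0]>50)
p=L[m];A=np.c_[p[:,1],np.ones(len(p))];print(len(p),p[:,1].min(),p[:,1].max(),np.linalg.lstsq(A,p[:,[0,2]],rcond=None)[0])
E
```

```text
t: 14.7
tcp_pos: [0.5752, 0.1664, 0.0614]
tool_rot: [0.616, 0.788, 0.001, 0.001]
force: [1.1, 1.0, 8.3]
finger_gap: 0.326
gripper_force: 80.1
[ 0.10128144 -0.18293734 -0.03710287]
174 -0.12569272244788618 0.07920282542590269 [[0.02686354 0.00455541]
 [0.00029572 0.0725885 ]]
```

View pics/c.png

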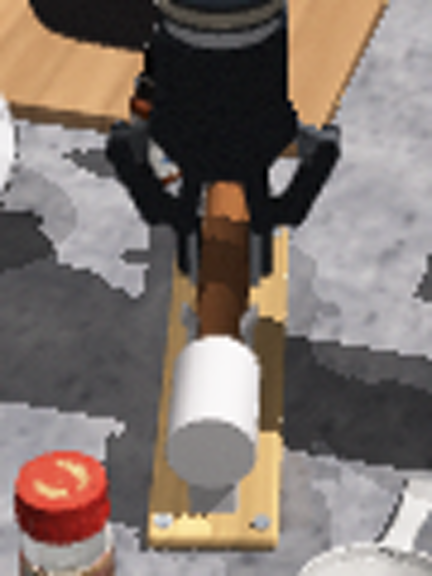

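Side view: the pin lies down between clip B's lips (crop (190,320), (250,320)), its end just short of the cup mouth; the force shows it on the saddles. Ease the down force, then slide.

```bash
python3 -m pendant '[[[0,0,-0.0008,0,0,0,0],[0,0,0,0,0,0,0],[0.0025,0,0,0,0,0,0],[0.0025,0,0,0,0,0,0],[0.0025,0,0,0,0,0,0],[0,0,0,0,0,0,0]]]'
python3 -m pendant '[[[0.0025,0,0,0,0,0,0],[0.00125,0,0,0,0,0,0],[0,0,0,0,0,0,0]]]'
```

```text
t: 15.4
tcp_pos: [0.5743, 0.1697, 0.0614]
tool_rot: [0.615, 0.788, -0.0, 0.002]
force: [3.0, -8.2, 5.8]
finger_gap: 0.327
gripper_force: 79.5
t: 15.7
tcp_pos: [0.5737, 0.1724, 0.0614]
tool_rot: [0.615, 0.788, -0.0, 0.002]
force: [3.7, -7.8, 6.7]
finger_gap: 0.321
gripper_force: 79.5
```

```bash
python3 -m pendant '[[[0,0,-0.001,0,0,0,0],[0.00125,0,0,0,0,0,0],[0.00125,0,0,0,0,0,0],[0.00125,0,0,0,0,0,0],[0,0,0,0,0,0,0]]]'
python3 -m pendant '[[[0.00125,0,0,0,0,0,0],[0.00125,0,0,0,0,0,0],[0.00125,0,0,0,0,0,0],[0,0,0,0,0,0,0]]]'
python3 -m pendant '[[[0.00125,0,0,0,0,0,0],[0.00125,0,0,0,0,0,0],[0.00125,0,0,0,0,0,0],[0,0,0,0,0,0,0]]]'
```

```text
t: 16.2
tcp_pos: [0.5728, 0.1757, 0.0615]
tool_rot: [0.615, 0.788, -0.0, 0.002]
force: [4.5, -5.7, 2.0]
finger_gap: 0.323
gripper_force: 79.1
t: 16.6
tcp_pos: [0.5721, 0.1787, 0.0615]
tool_rot: [0.615, 0.788, -0.0, 0.002]
force: [4.5, -6.8, 2.0]
finger_gap: 0.321
gripper_force: 79.1
t: 17.0
tcp_pos: [0.5713, 0.1816, 0.0615]
tool_rot: [0.615, 0.788, -0.0, 0.002]
force: [5.1, -6.1, 2.6]
finger_gap: 0.321
gripper_force: 79.1
```

```bash
cat > ok.py <<'E'
import sys
from station import monitor
s=monitor.sense();f=s["force"];a=-.2406*f[0]+.9706*f[1];p=s["tcp_pos"];d=-(p[0]-.5752)*.2406+(p[1]-.1664)*.9706
print("t",round(s["t"],2),"along",a.round(2),"trav",d.round(4),"z",f[2].round(1),p[2].round(4));sys.exit(a<-8.8)
E
step(){ :; }
python3 -m pendant '[[[0.00125,0,0,0,0,0,0],[0.00125,0,0,0,0,0,0],[0,0,0,0,0,0,0]]]' >/dev/null; python3 ok.py &&
python3 -m pendant '[[[0.00125,0,0,0,0,0,0],[0.00125,0,0,0,0,0,0],[0,0,0,0,0,0,0]]]' >/dev/null; python3 ok.py &&
python3 -m pendant '[[[0.00125,0,0,0,0,0,0],[0.00125,0,0,0,0,0,0],[0,0,0,0,0,0,0]]]' >/dev/null && python3 ok.py &&
python3 -m pendant '[[[0.00125,0,0,0,0,0,0],[0.00125,0,0,0,0,0,0],[0,0,0,0,0,0,0]]]' >/dev/null && python3 ok.py
```

```text
t 17.3 along -7.59 trav 0.0176 z 3.0 0.0615
t 17.3 along -7.59 trav 0.0176 z 3.0 0.0615False
False
```

```bash
sed -i 's/sys.exit(a<-8.8)/sys.exit(int(a<-8.8))/' ok.py
python3 -m pendant '[[[0.00125,0,0,0,0,0,0],[0.00125,0,0,0,0,0,0],[0,0,0,0,0,0,0]]]' >/dev/null && python3 ok.py &&
python3 -m pendant '[[[0.00125,0,0,0,0,0,0],[0.00125,0,0,0,0,0,0],[0,0,0,0,0,0,0]]]' >/dev/null && python3 ok.py &&
python3 -m pendant '[[[0.00125,0,0,0,0,0,0],[0.00125,0,0,0,0,0,0],[0,0,0,0,0,0,0]]]' >/dev/null && python3 ok.py &&
python3 -m pendant '[[[0.00125,0,0,0,0,0,0],[0.00125,0,0,0,0,0,0],[0,0,0,0,0,0,0]]]' >/dev/null && python3 ok.py &&
python3 -m pendant '[[[0.00125,0,0,0,0,0,0],[0.00125,0,0,0,0,0,0],[0,0,0,0,0,0,0]]]' >/dev/null && python3 ok.py &&
python3 -m pendant '[[[0.00125,0,0,0,0,0,0],[0.00125,0,0,0,0,0,0],[0,0,0,0,0,0,0]]]' >/dev/null && python3 ok.py
```

```text
t 17.6 along -8.28 trav 0.0196 z 1.8 0.0615
t 17.9 along -6.52 trav 0.0217 z 2.6 0.0615
t 18.2 along -8.07 trav 0.0237 z 1.7 0.0615
t 18.5 along -6.75 trav 0.0257 z 2.0 0.0614
t 18.8 along -9.64 trav 0.0272 z 1.8 0.0615
```

```bash
python3 -m pendant '[[[0.00125,0,0,0,0,0,0],[0,0,0,0,0,0,0]]]' >/dev/null; python3 ok.py
python3 -m pendant '[[[0.00125,0,0,0,0,0,0],[0,0,0,0,0,0,0]]]' >/dev/null ; python3 ok.py
```

```text
t 19.0 along -11.09 trav 0.0275 z 1.5 0.0615
t 19.2 along -14.13 trav 0.0277 z 2.4 0.0615
```

```bash
python3 -m pendant '[[[0.0008,0,0,0,0,0,0],[0,0,0,0,0,0,0],[0,0,0,0,0,0,0]]]' >/dev/null; python3 ok.py
python3 -m pendant '[[[0,0,0,0,0,0,0],[0,0,0,0,0,0,0],[0,0,0,0,0,0,0]]]' >/dev/null ; python3 ok.py
```

```text
t 19.5 along -15.69 trav 0.0278 z 0.8 0.0615
t 19.8 along -15.09 trav 0.0278 z 2.4 0.0615
```

```bash
python3 -m pendant '[[[0.0006,0,0,0,0,0,0],[0,0,0,0,0,0,0],[0,0,0,0,0,0,0],[0,0,0,0,0,0,0],[0,0,0,0,0,0,0],[0,0,0,0,0,0,0]]]' >/dev/null; python3 ok.py
```

```text
t 20.4 along -15.79 trav 0.0279 z 2.4 0.0615
```

```bash
python3 -m pendant '[[[0.0006,0,0,0,0,0,0],[0,0,0,0,0,0,0],[0,0,0,0,0,0,0],[0,0,0,0,0,0,0],[0,0,0,0,0,0,0],[0,0,0,0,0,0,0]]]' >/dev/null; python3 ok.py
python3 -m pendant '[[[-0.002,0,0,0,0,0,0],[-0.002,0,0,0,0,0,0],[-0.001,0,0,0,0,0,0],[0,0,0,0,0,0,0],[0,0,0,0,0,0,0]]]' >/dev/null; python3 ok.py
```

```text
t 21.0 along -18.2 trav 0.0281 z 2.4 0.0615
t 21.5 along -6.3 trav 0.0278 z 2.0 0.0615
```

```bash
python3 -m pendant '[[[-0.0015,0,0,0,0,0,0],[0,0,0,0,0,0,0],[0,0,0,0,0,0,0.45],[0,0,0,0,0,0,0.6],[0,0,0,0,0,0,0.8],[0,0,0,0,0,0,0.9],[0,0,0,0,0,0,0.9],[0,0,0,0,0,0,0.9],[0,0,0,0,0,0,0.9]]]' 20; python3 ok.py
python3 -m pendant '[[[0,0,-0.01,0,0,0,0.9],[0,0,-0.02,0,0,0,0.9],[0,0,-0.04,0,0,0,0.9],[0,0,-0.05,0,0,0,0.9],[0,0,-0.05,0,0,0,0.9],[0,0,-0.04,0,0,0,0.9],[0,0,-0.02,0,0,0,0.9],[0,0,0,0,0,0,0.9],[0,0,0,0,0,0,0.9],[0,0,0,0,0,0,0.9]]]'
python3 - <<'E'
from h import *
from station import eyes,monitor
s=eyes.snapshot("side")
c=cv2.resize(s["pixels"][170:290,195:285],None,fx=4.8,fy=4.8,interpolation=cv2.INTER_CUBIC)
cv2.imwrite("pics/f.png",c[:,:,::-1])
E
```

```text
t: 22.4
tcp_pos: [0.567, 0.1938, 0.0613]
tool_rot: [0.616, 0.788, -0.0, -0.0]
force: [0.0, 0.3, 0.6]
finger_gap: 0.902
gripper_force: 0.0
t 22.4 along 0.3 trav 0.0286 z 0.6 0.0613
t: 23.4
tcp_pos: [0.566, 0.1935, 0.2438]
tool_rot: [0.616, 0.788, -0.001, -0.001]
force: [-0.2, 0.0, -0.5]
finger_gap: 0.899
gripper_force: 0.0
```

View pics/f.png

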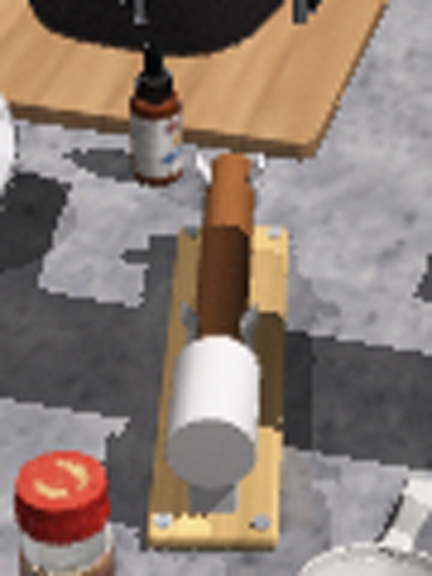

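The pin lies in both clips (lips visible at (235,170) and (220,320)) with its end in the cup. The gripper is clear and the bystanders are untouched.

```bash
python3 -c "
from station import job;print(job.sign_off())"
```

```text
the job is handed in; nothing more can be done
None
```

The rolling pin is snapped into both clips and was slid into the cup, pressed against the pad at an estimated 10 N and released; the job was handed in at about 23 s, and sign-off returned no verdict.

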